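# Hook the tote of masses forward out of the deep shelf

### The arm

A 7-joint arm with a two-finger parallel gripper is mounted at the origin on a cart in front of the work surface, level with it; the furniture and walls round the work are solid. World frame = base frame: x ahead of the robot, y to its left, z up, the work surface at z = 0. Lengths are in m, angles in rad, forces in N, time in s.
With the tool pointing down it reaches from about 0.425 to 0.925 m from the base axis. Payload 6.8 kg.
Tool frame: the origin (TCP) lies midway between the tips of the shut fingers; the grasp point (between the pads) lies 19 mm behind it; x points along the fingers, y is the direction in which the jaws open and shut, and the axes are right-handed (so a half turn about x gives the same grasp; the last joint's range is limited). The gripper opens to 88 mm and grips with 3 to 60 N. Pads are 20 mm wide; open, the fingers measure 115 mm over their backs; the gripper's body (75 mm by 178 mm) begins 61 mm behind the grasp point.
Start: joints at [1.099, 0.477, 0.022, 1.555, -0.011, 1.109, -0.083], TCP at [0.24, -0.631, 0.184] pointing down, gripper open.
Joint ranges: [-2.96, 2.96], [-0.34, 2.1], [-1.41, 1.46], [0.24, 2.44], [-1.37, 4.51], [0.17, 1.92], [-2.96, 2.96]. Speed limits (rad/s): [2.39, 2.39, 3.14, 3.14, 3.14, 3.14, 3.14].

### API

Orientations are given as a rotation vector (axis times angle).
In Python, from bench import manip gives the robot as it stands. The module is installed in compiled form; this text tells all that it offers. Calls block until the motion is done:
- manip.move_ptp(position, orientation): joint-space move of the TCP to a pose.
- manip.line_to(position, velocity=0.15, rotation=None, until_force=None): straight line of the TCP; rotation=None keeps the orientation; velocity is the mean speed in m/s. With until_force (N) it stops when the force on the tool has changed by that much, and returns True; else False.
- manip.move_joints(angles): joint-space move.
- manip.set_gripper(opening, effort=None): finger opening in m; effort is the grip in N (None keeps the last); returns when the fingers have stopped.
- manip.wait(seconds).
- manip.solve_ik(position, orientation): joint angles nearest the present ones, or None.
- manip.state(): the state.
- manip.get_image(name): name is "scene" or "side" or "wrist"; returns a dict with "frame" (384x512x3 uint8, blue, green, red), "fovy" (degrees; the focal length in pixels is half the picture's height over the tangent of half this angle, whatever the lens; pixels are square), "cx", "cy" (the principal point, pixels), "pose" (4x4, takes a point from camera to world coordinates). Camera axes: x right, y up, looking along -z (the intrinsics and any distortion apply to the point x, -y, -z); pixel columns grow to the right and rows downward; lengths in m; the calibration is good to about 2 mm. A picture is of the moment at which its call begins. There is no depth.
A pose or a line that the arm cannot do raises manip.MotionError and nothing moves.
- manip.close_job(): hands the job in, once; it reports no verdict.
The state is a dict: "time": time; "joint_pos": joint angles; "qvel": joint speeds; "tau": joint torques, N m; "tcp_pos": TCP position; "ee_rot": TCP orientation; "wrist_force": force on the tool from outside, world axes, zero at the start; "moment": the same for the moment, N m; "grip_width": finger opening in m.
Only numpy, scipy, OpenCV 4.12 (cv2) and the standard library are available. Lean on these libraries where they do the work, as an engineer would, in place of code of your own. Each camera call takes 0.05 s, during which the arm holds its last target. There are 200 camera calls.

### The job

Take the pull hook from its mat by the handle, hook its claw over the tote's front wall and drag the tote forward along the shelf until it comes up squarely against both front stops, feeling for them; keep it drawn against them with a steady pull of about 10 newtons for a second, never as much as 20. Then unhook without shifting the tote and stand the hook back on its mat as it was. Move the tote only with the hook, keep it flat on the shelf, and leave everything else alone.

Things in the scene. Friction and masses are not known exactly. Their poses are not given: they have to be found in the camera images.
- hook: loose pull hook, 0.16 kg, 220 mm long, standing on the mat on claw and rear foot. Origin: under the middle of the handle, level with the lower edges of claw and foot; x along the bar to the claw, z up. Black handle: grasp its 24 mm (y) from above; x -26 to 26 mm, z 18 to 48 mm; collars at its ends, 28 mm wide. Bar 9 mm thick, axis at z 31 mm. Foot 44 mm wide at x -46 to -40 mm, top at z 36 mm
- hook_tip (a point): lower edge of the claw, middle of its pulling face, which looks back to the handle: hook x = 170 mm, z = 0. The claw is an upright steel plate 36 mm wide (y), 5 mm thick (x 170 to 175 mm), z 0 to 36 mm; the block that joins it to the bar (16 mm wide, x 156 to 174 mm) has its underside at z 23 mm, its top at z 39 mm
- mat: black rubber mat on the trolley, 290 x 100 x 14 mm, fixed; origin under its centre, x along its length. The hook stands on it lengthwise with its claw towards the mat's +x end and its origin near x = -65 mm
- rack: fixed deep shelf on the lab table, grey boards, clear top, open front: 215 deep, 136 wide, 128 high (all mm). Origin on the table, middle of the front edge; x into its depth. Floor top z = 12, top board from z = 118, inside y -58 to 58. Two steel stops, 4 thick, 50 high, reach 12 in from the side walls; their inner faces lie at equal x, between 12 and 40, set anew each time, not measured
- tote: loose grey plastic tote in the shelf, well behind the stops; 100 mm (x, depth) x 110 mm (y) x 45 mm high, walls and floor 4 mm, 0.3 to 0.55 kg plus load. Origin under its centre, x to its rear, z up. A wall across x = 0: the front half (x -46 to -2 mm) is empty, two brass masses lie in the rear half. It slides on the shelf floor with 3 mm play either side
- tote_front (a point): middle of the upper edge of the tote's front wall, on the outer face (tote x = -50 mm, z = 45 mm); the wall is 4 mm thick behind it
- mass_100: brass slotted disc, 38 mm across, 11 mm thick, in the rear half of the tote
- mass_50: brass slotted disc, 30 mm across, 9 mm thick, in the rear half of the tote
- mouse: black computer mouse, 52 x 108 x 36 mm, on the trolley; leave alone
- battery: block battery, 18 x 27 x 47 mm, standing on the table beside the shelf; leave alone
- clamp: metal cross clamp, 64 x 66 x 66 mm, on the table beside the shelf; leave alone
- fuse_box: small card box, 38 x 58 x 18 mm, on the table beside the shelf; leave alone
- tape_roll: roll of black tape, 62 mm across, 19 mm high, on the table beside the shelf; leave alone

How it is judged:
By the outcome, as a careful person would: the job done as asked, in the order asked, and still so for the second after the job is handed in, with the robot touching nothing.
It also fails if it takes over 70 s, if anything falls off the work surface, if the arm or the gripper's body presses on something with over 40 N, if the wrist force passes 120 N, or if a joint passes its speed limit or range.

## Working session

There is one attempt and no reset: what is moved stays moved. The work goes in short steps, each a Python script; the robot and the scene stay as the last script left them, time stands still between calls to the robot, and variables do not carry over. Pictures are saved under pics/ and viewed, about 8 in all and at most 12, crops included, and the job is handed in when it is done.

```bash
mkdir -p pics
cat > h.py <<'E'
import numpy as np, cv2
from bench import manip
def shot(name,tag):
    d=manip.get_image(name); cv2.imwrite(f'pics/{tag}.png',d['frame']); np.save(f'pics/{tag}.npy',{k:v for k,v in d.items()},allow_pickle=True); return d
def load(tag): return np.load(f'pics/{tag}.npy',allow_pickle=True).item()
def ray(d,u,v):
    f=d['frame'].shape[0]/2/np.tan(np.radians(d['fovy'])/2)
    T=np.array(d['pose']); r=T[:3,:3]@np.array([(u-d['cx'])/f,-(v-d['cy'])/f,-1.]); return T[:3,3],r/np.linalg.norm(r)
def plane(d,u,v,z):
    o,r=ray(d,u,v); return o+r*(z-o[2])/r[2]
def proj(d,p):
    f=d['frame'].shape[0]/2/np.tan(np.radians(d['fovy'])/2)
    T=np.array(d['pose']); c=T[:3,:3].T@(np.array(p)-T[:3,3]); return d['cx']+f*c[0]/-c[2], d['cy']+f*c[1]/c[2]
E
python3 - <<'E'
from h import *
ims=[]
for n in("scene","side","wrist"):
    d=shot(n,n+'0'); print(n,{k:v for k,v in d.items() if k not in('frame',)})
    ims.append(d['frame'])
print(manip.state())
E
```

```text
scene {'fovy': 54.44000892997978, 'cx': 253.347804939516, 'cy': 192.40964092664544, 'pose': array([[ 0.94380656, -0.15514663,  0.29181964,  0.91588711],
       [ 0.3299448 ,  0.493395  , -0.80479675, -1.09203829],
       [-0.01912085,  0.85585682,  0.51685926,  0.67870505],
       [ 0.        ,  0.        ,  0.        ,  1.        ]])}
side {'fovy': 56.07277735995031, 'cx': 256.0993362403564, 'cy': 190.2038177026371, 'pose': array([[-0.11153064, -0.87048963,  0.47938369,  1.02935841],
       [ 0.9937328 , -0.10132665,  0.04720197, -0.08098991],
       [ 0.00748552,  0.48164376,  0.87633513,  0.93441441],
       [ 0.        ,  0.        ,  0.        ,  1.        ]])}
wrist {'fovy': 71.19993415416239, 'cx': 258.6974948511832, 'cy': 191.40960553821006, 'pose': array([[ 0.35675548,  0.89133171,  0.27973792,  0.31737642],
       [-0.93419715,  0.34073941,  0.10569931, -0.60074725],
       [-0.00110459, -0.29903918,  0.95424019,  0.38427378],
       [ 0.        ,  0.        ,  0.        ,  1.        ]])}
{'time': 0.15, 'joint_pos': array([ 1.09887692,  0.47762457,  0.02234973,  1.55614802, -0.01151552,
        1.10926086, -0.08308803]), 'qvel': array([ 2.12903417e-03, -8.24731341e-04, -5.79560652e-04, -1.57389078e-03,
       -9.25173893e-05, -4.65349728e-04, -1.63934209e-03]), 'tau': array([ 2.67874340e-03, -5.83289051e+01,  1.53652087e+00, -2.72875535e+01,
       -5.42554166e-02,  1.45006375e-02,  1.04699309e-04]), 'tcp_pos': array([ 0.2400267 , -0.63037955,  0.18342775]), 'ee_rot': array([ 2.02317941,  0.37354268, -2.02382511]), 'wrist_force': array([1.1155357 , 0.22818863, 0.24815212]), 'moment': array([-0.0153951 ,  0.01072051, -0.03552834]), 'grip_width': 0.08815950867640854}
```

View pics/scene0.png

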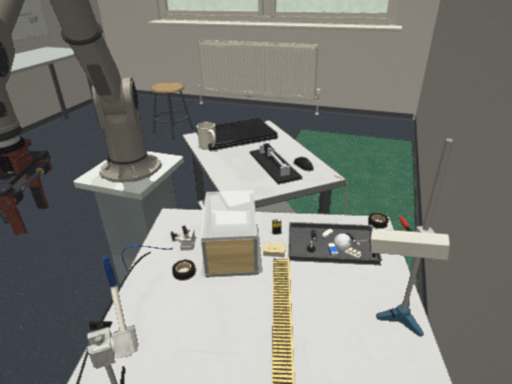

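View pics/side0.png

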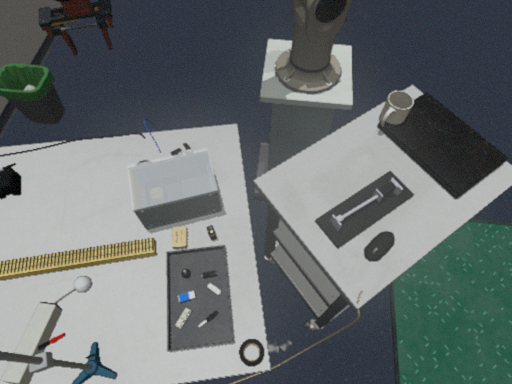

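View pics/wrist0.png

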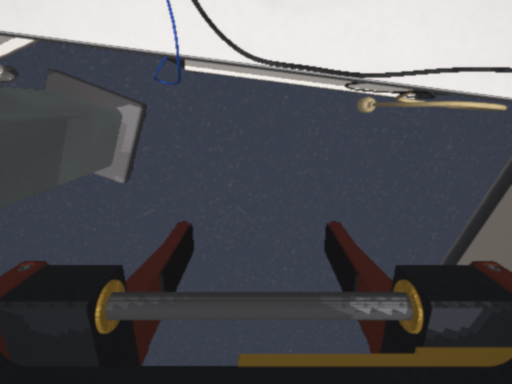

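The scene shows the rack on the table, around (230,235) in scene and (175,187) in side. The mat with the hook is on the trolley, around (365,208) in side, claw end not yet clear. The wrist view shows only the floor. Next I'll enlarge crops of rack and hook.

Run:
```python
from h import *
s=load('side0');c=load('scene0')
f=s['frame'];g=c['frame']
r=lambda im,x,y,w,h:cv2.resize(im[y:y+h,x:x+w],(400,300),interpolation=cv2.INTER_CUBIC)
cv2.imwrite('pics/crops.png',np.vstack([np.hstack([r(f,120,140,108,81),r(f,305,165,120,90)]),np.hstack([r(g,180,185,108,81),r(g,240,135,88,66)])]))
for u,v in[(132,165),(210,150),(218,205),(140,225)]: print('rack top side',plane(s,u,v,.128).round(3))
for u,v in[(317,206),(403,173),(412,189),(336,244)]: print('mat',plane(s,u,v,.014).round(3))
print(plane(s,380,246,.02))
```

```text
rack top side [ 0.551 -0.459  0.128]
rack top side [ 0.479 -0.263  0.128]
rack top side [ 0.641 -0.214  0.128]
rack top side [ 0.716 -0.393  0.128]
mat [0.557 0.047 0.014]
mat [0.416 0.301 0.014]
mat [0.469 0.323 0.014]
mat [0.665 0.102 0.014]
[0.66004501 0.21790567 0.02      ]
```

View pics/crops.png

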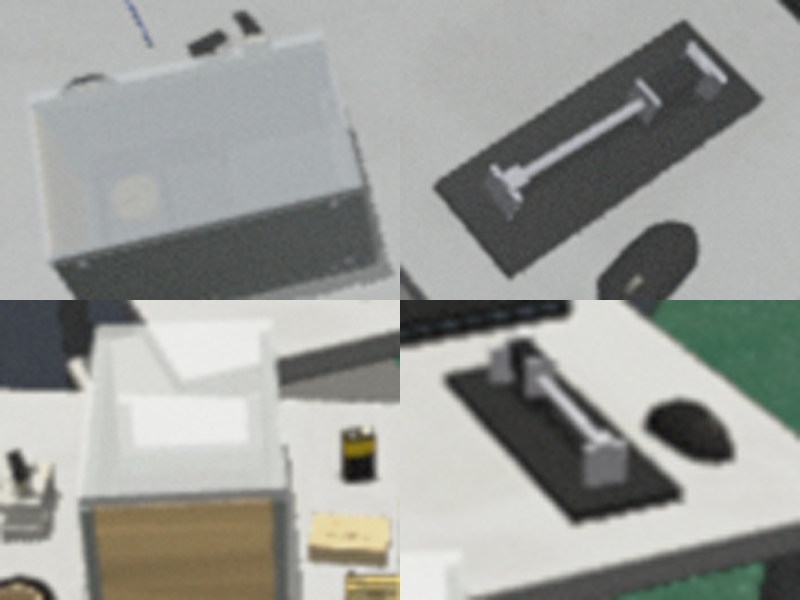

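Crops: the rack's wooden back faces −y and its open front faces the trolley (+y). The hook's claw is at crop (505,185), side px (336,220), pointing to the rack. The foot is at side px (397,184).

Run:
```python
from h import *
s=load('side0');c=load('scene0')
S=lambda x,y:(120+x*.27,140+y*.27)
for n,p in dict(bl=(30,100),fl=(325,38),fr=(365,185),br=(52,262)).items(): print('rack side',n,plane(s,*S(*p),.128).round(3))
R=lambda x,y:(180+x*.27,185+(y-300)*.27)
for n,p in dict(bl=(80,500),br=(285,488),fl=(95,325),fr=(272,322)).items(): print('rack scene',n,plane(c,*R(*p),.128).round(3))
M=lambda x,y:(305+(x-400)*.3,165+y*.3)
for n,p in dict(a=(435,187),b=(685,20),c=(762,98),d=(512,278)).items(): print('mat',n,plane(s,*M(*p),.014).round(3))
print('claw top',plane(s,*M(510,180),.052).round(3),'foot top',plane(s,*M(707,62),.05).round(3),'collar',plane(s,*M(650,100),.06).round(3))
N=lambda x,y:(240+(x-400)*.22,135+(y-300)*.22)
for n,p in dict(a=(447,375),d=(575,522),c=(680,492)).items(): print('mat scene',n,plane(c,*N(*p),.014).round(3))
```

```text
rack side bl [ 0.558 -0.468  0.128]
rack side fl [ 0.48  -0.269  0.128]
rack side fr [ 0.599 -0.22   0.128]
rack side br [ 0.681 -0.417  0.128]
rack scene bl [ 0.558 -0.474  0.128]
rack scene br [ 0.679 -0.421  0.128]
rack scene fl [ 0.473 -0.272  0.128]
rack scene fr [ 0.603 -0.227  0.128]
mat a [0.604 0.045 0.014]
mat b [0.414 0.264 0.014]
mat c [0.487 0.326 0.014]
mat d [0.677 0.109 0.014]
claw top [0.609 0.099 0.052] foot top [0.478 0.266 0.05 ] collar [0.527 0.213 0.06 ]
mat scene a [0.419 0.254 0.014]
mat scene d [0.607 0.026 0.014]
mat scene c [0.674 0.098 0.014]
```

```bash
cat >> h.py <<'E'
from scipy.spatial.transform import Rotation as Ro
def ori(yaw,s=1):
    "tool down, tool z along s*heading(yaw)"
    x=np.array([0,0,-1.]); z=s*np.array([np.cos(yaw),np.sin(yaw),0]); y=np.cross(z,x)
    return Ro.from_matrix(np.c_[x,y,z]).as_rotvec()
def hd(yaw): return np.array([np.cos(yaw),np.sin(yaw),0])
E
python3 - <<'E'
from h import *
st=manip.state(); print(Ro.from_rotvec(st['ee_rot']).as_matrix().round(2))
r=np.radians
for s in(1,-1):
  for p,y in(((.504,.232,.2),-52),((.54,-.25,.3),-68),((.464,-.062,.1),-68),((.464,-.062,.2),-68)):
    q=manip.solve_ik(p,ori(r(y),s)); print(s,y,None if q is None else np.round(q,2))
E
```

```text
[[-0.    0.36 -0.93]
 [ 0.   -0.93 -0.36]
 [-1.   -0.    0.  ]]
1 -52 [ 0.29  0.47 -1.09  1.78  0.45  1.17 -0.28]
1 -68 [ 0.69  0.3  -0.46  1.58  0.13  1.3   0.59]
1 -68 [ 0.51  0.3  -0.59  2.09  0.23  0.81  0.16]
1 -68 [ 0.56  0.17 -0.61  1.98  0.11  1.03  0.28]
-1 -52 [-1.35  0.43  1.07  1.88 -0.42  1.09 -2.59]
-1 -68 [ 0.27  0.26  0.07  1.61 -0.02  1.28 -2.41]
-1 -68 [ 0.09  0.25 -0.11  2.11  0.04  0.78 -2.8 ]
-1 -68 [ 0.2   0.13 -0.22  2.    0.03  1.01 -2.79]
```

Run:
```python
from h import *
r=np.radians
manip.move_ptp((.54,-.25,.30),ori(r(-68)))
a=shot('wrist','wr1')
manip.move_ptp((.504,.232,.17),ori(r(-52)))
b=shot('wrist','wh1')
cv2.imwrite('pics/w1.png',np.vstack([cv2.resize(a['frame'],(400,300),interpolation=cv2.INTER_AREA),cv2.resize(b['frame'],(400,300),interpolation=cv2.INTER_AREA)]))
print(manip.state()['time'],manip.state()['joint_pos'].round(2))
```

```text
3.875 [ 0.16  0.44 -0.91  1.82  0.39  1.08 -0.22]
```

View pics/w1.png

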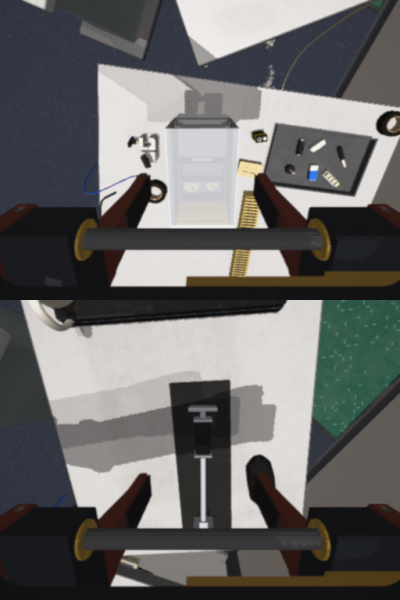

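The wrist pictures show the rack from above with the tote under its clear top (upper half, around (205,175)), and the hook under the gripper (lower half, handle (203,437)). I'll enlarge both at full resolution.

Run:
```python
from h import *
a=load('wr1')['frame'][140:300,200:320];b=load('wh1')['frame'][95:305,205:310]
e=lambda i,k:cv2.resize(i,None,fx=k,fy=k,interpolation=cv2.INTER_CUBIC)
A=e(a,3.5);A=cv2.convertScaleAbs(A,alpha=1);B=e(b,2.8)
H=max(A.shape[0],B.shape[0]);pad=lambda i:cv2.copyMakeBorder(i,0,H-i.shape[0],0,0,cv2.BORDER_CONSTANT)
o=np.hstack([pad(A),pad(B)]);print(o.shape,A.shape);cv2.imwrite('pics/z1.png',o)
```

```text
(588, 714, 3) (560, 420, 3)
```

View pics/z1.png

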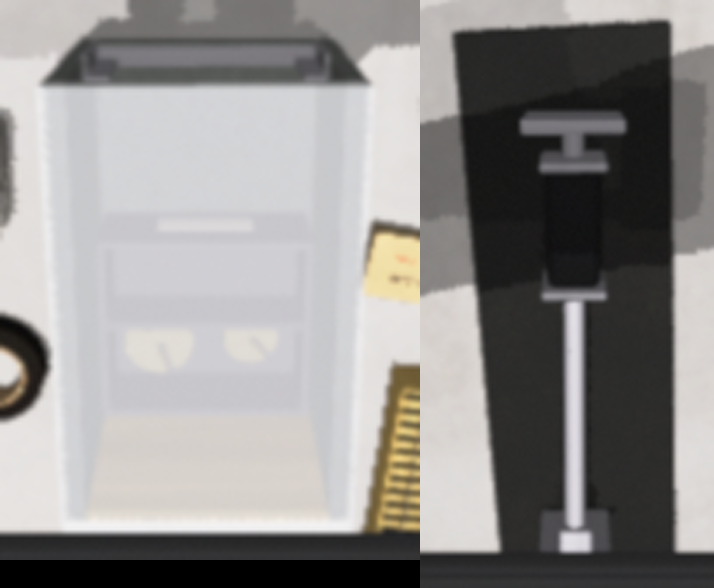

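Left (rack): front top edge (42,85)–(370,82), tote front-wall upper edge about y=239 from x=100 to 313, stops at (95,65) and (315,65). Right (hook): black handle y 172–288 at x=573, bar at (574,500).

Run:
```python
from h import *
a=load('wr1');b=load('wh1')
A=lambda x,y,z:plane(a,200+x/3.5,140+y/3.5,z)
B=lambda x,y,z:plane(b,205+(x-420)/2.8,95+y/2.8,z)
fl,fr=A(42,85,.128),A(370,82,.128); bl,br=A(65,525,.128),A(350,525,.128)
print('front',fl.round(3),fr.round(3),'back',bl.round(3),br.round(3),np.linalg.norm(fl-fr))
tl,tr=A(100,239,.057),A(313,239,.057)
print('tote front',tl.round(3),tr.round(3),np.linalg.norm(tl-tr))
F=(fl+fr)/2; d=(fr-fl); psi=np.arctan2(d[1],d[0])-np.pi/2; bk=(bl+br)/2-F
print('psi front-edge',np.degrees(psi),'axis',np.degrees(np.arctan2(bk[1],bk[0])),np.linalg.norm(bk))
sides=[np.degrees(np.arctan2(*(q-p)[1::-1])) for p,q in((fl,bl),(fr,br))];print(sides,F)
t=(tl+tr)/2-F;print('tote depth,lat',t@hd(psi),t@hd(psi+np.pi/2), 'tote yaw',np.degrees(np.arctan2(*(tr-tl)[1::-1]))-90)
h1,h2,h3=B(573,172,.062),B(573.5,288,.062),B(574,500,.0495)
print('handle',h1.round(4),h2.round(4),np.linalg.norm(h2-h1),'mid',((h1+h2)/2).round(4),'yaw',[np.degrees(np.arctan2(*(q-p)[1::-1])) for p,q in((h1,h2),(h2,h3),(h1,h3))])
print('foot',B(573,123,.05).round(4), 'foot w',np.linalg.norm(B(521,123,.05)-B(626,123,.05)))
print('wood back',A(88,520,.012).round(3),A(335,515,.012).round(3))
```

```text
front [ 0.476 -0.27   0.128] [ 0.598 -0.22   0.128] back [ 0.554 -0.465  0.128] [ 0.678 -0.415  0.128] 0.13213374338262177
tote front [ 0.522 -0.353  0.057] [ 0.622 -0.313  0.057] 0.10755835921539793
psi front-edge -67.5718475410021 axis -67.91415715218626 0.21056005639056335
[np.float64(-68.15425203799786), np.float64(-67.67531038419621)] [ 0.53701492 -0.24527354  0.128     ]
tote depth,lat 0.09416068017617456 -0.0006844759231510136 tote yaw -68.08542699214236
handle [0.4888 0.254  0.062 ] [0.5202 0.2141 0.062 ] 0.05074673570996395 mid [0.5045 0.234  0.062 ] yaw [np.float64(-51.77608046034145), np.float64(-51.86711588422113), np.float64(-51.83930430292106)]
foot [0.4773 0.2687 0.05  ] foot w 0.04431891598634706
wood back [ 0.58  -0.547  0.012] [ 0.719 -0.487  0.012]
```

```bash
cat >> h.py <<'E'
HO=np.array([.5045,.2340]); HY=np.radians(-51.8)
F=np.array([.5375,-.2465]); PSI=np.radians(-67.9)
def hook_tcp(depth,z,lat=0.,yaw=PSI):
    "TCP for claw pulling face at rack depth, hook origin height z"
    p=np.r_[F,0]+hd(PSI)*depth+hd(PSI+np.pi/2)*lat-hd(yaw)*.170
    return np.r_[p[:2],z+.014]
E
python3 - <<'E'
from h import *
print(manip.solve_ik(hook_tcp(-.045,.16),ori(PSI)),manip.solve_ik(hook_tcp(.11,.066),ori(PSI)))
manip.set_gripper(.06,60)
manip.move_ptp((*HO,.09),ori(HY))
w0=manip.state()
manip.line_to((*HO,.028),.08)
manip.set_gripper(.0,60)
s=manip.state(); print(s['grip_width'],s['tcp_pos'],s['wrist_force'],w0['wrist_force'])
manip.line_to((*HO,.175),.15)
s=manip.state(); print(s['grip_width'],s['tcp_pos'],s['wrist_force'],s['moment'])
manip.move_ptp(hook_tcp(-.045,.16),ori(PSI))
s=manip.state(); print(s['time'],s['tcp_pos'],s['wrist_force'],s['joint_pos'].round(2))
a=shot('wrist','wg');b=shot('scene','sg');c=shot('side','dg')
cv2.imwrite('pics/g.png',np.hstack([cv2.resize(a['frame'],(400,300)),cv2.resize(c['frame'][100:250,100:300],(400,300),interpolation=cv2.INTER_CUBIC)]))
E
```

```text
[ 0.75867343  0.23246987 -0.8867041   2.01711109  0.2156824   0.98679615
  0.15086101] [ 0.84814204  0.51449357 -0.77964788  1.91271134  0.45742521  0.90003027
  0.22632331]
0.0007835904571737904 [0.50447601 0.23402472 0.02799662] [-0.26545289 -0.20114064 -0.23580717] [-0.09167286 -0.47329441  0.60923894]
0.0002879949522940874 [0.5039493  0.23349308 0.17405422] [-0.14673416 -0.10367051 -0.9784373 ] [-0.04199989 -0.14318474 -0.06002679]
9.0667 [ 0.45711571 -0.04597708  0.17409834] [-0.16666028  0.46961011 -0.34667688] [ 0.76  0.23 -0.89  2.02  0.22  0.99  0.15]
```

View pics/g.png

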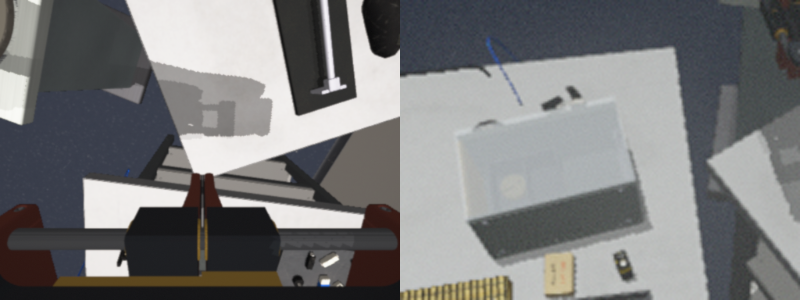

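The grasp missed. The fingers closed fully (width 0) and the hook is still on the mat at wrist (325,60). I'll check whether it moved and what height it really has, by triangulating across views.

Run:
```python
from h import *
s0,s1=load('side0')['frame'],load('dg')['frame']; c0,c1=load('scene0')['frame'],load('sg')['frame']
e=lambda i,x,y,w,h:cv2.resize(i[y:y+h,x:x+w],(400,300),interpolation=cv2.INTER_CUBIC)
o=np.vstack([np.hstack([e(s1,305,165,120,90),e(load('wg')['frame'],340,0,172,129)]),np.hstack([e(c0,240,135,88,66),e(c1,240,135,88,66)])])
cv2.imwrite('pics/cmp.png',o)
d=cv2.absdiff(s0,s1)[165:255,305:425].sum(2); print((d>60).sum(), cv2.absdiff(c0,c1)[135:201,240:328].sum(2).__gt__(60).sum())
```

```text
702 323
```

View pics/cmp.png

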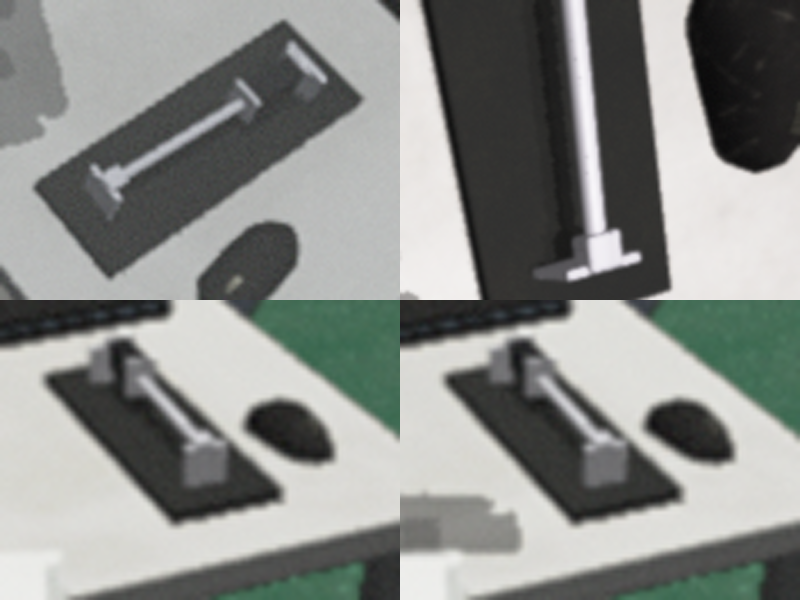

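The hook has not moved; the fingers must have closed above it. The claw block is at cmp (605,245) in wrist, (118,180) in side and (607,440) in scene; now to triangulate.

```bash
cat >> h.py <<'E'
def tri(obs):
    A=np.zeros((3,3));b=np.zeros(3)
    for d,u,v in obs:
        o,r=ray(d,u,v);P=np.eye(3)-np.outer(r,r);A+=P;b+=P@o
    x=np.linalg.solve(A,b); return x,[np.round(np.subtract(proj(d,x),(u,v)),1) for d,u,v in obs]
E
python3 - <<'E'
from h import *
s=load('dg');c=load('sg');w=load('wg');h=load('wh1');s0=load('side0')
print('block',tri([(s,340.4,219),(c,285.5,165.8),(w,428,105)]))
print('corner d',tri([(s,338.6,248.1),(c,302,177.2),(w,455.2,124.7)]))
print('corner a',tri([(s,315.5,221.1),(c,278.5,183.8)]))
hb=lambda x,y:(205+(x-420)/2.8,95+y/2.8)
# front collar top middle, foot middle: side + wh1
print('collar',tri([(s,305+247*.3,165+95*.3),(h,*hb(575,295))]))
print('foot',tri([(s,305+307*.3,165+62*.3),(h,*hb(573,123))]))
print('mat corner b',tri([(s,305+285*.3,165+20*.3),(h,*hb(455,32))]))
print('mat corner c',tri([(s,305+362*.3,165+98*.3),(h,*hb(670,22))]))
E
```

```text
block (array([0.60781186, 0.10737333, 0.04733653]), [array([0.2, 0.7]), array([-0.5, -0.2]), array([-0. ,  0.6])])
corner d (array([0.67449553, 0.10930884, 0.00912843]), [array([-0.2, -0. ]), array([ 0.3, -0.2]), array([-0.8, -0.3])])
corner a (array([0.60018896, 0.04627851, 0.0024636 ]), [array([-0. ,  0.4]), array([-0.3, -0.1])])
collar (array([0.52268318, 0.21092541, 0.06027982]), [array([0.2, 0.2]), array([-0.5,  0.2])])
foot (array([0.47704982, 0.26789943, 0.04766874]), [array([0.2, 0.2]), array([-0.6,  0.2])])
mat corner b (array([0.41237429, 0.2646959 , 0.0122737 ]), [array([0., 0.]), array([-0.,  0.])])
mat corner c (array([0.48631189, 0.32720404, 0.01249594]), [array([0.4, 0.2]), array([-0.8,  0.4])])
```

Heights agree with what was assumed (handle top about 0.06), so the miss is unexplained. I'll repeat the approach, looking at each stage.

Run:
```python
from h import *
w=load('wg'); print('tcp proj',proj(w,(.4571,-.0460,.1741)))
manip.set_gripper(.06,60); print(manip.state()['grip_width'])
manip.move_ptp((*HO,.09),ori(HY))
print(manip.line_to((*HO,.028),.08,until_force=15), manip.state()['tcp_pos'],manip.state()['grip_width'],manip.state()['time'])
a=shot('wrist','wp');b=shot('scene','sp');c=shot('side','dp')
e=lambda i,x,y,w,h:cv2.resize(i[y:y+h,x:x+w],(400,300),interpolation=cv2.INTER_CUBIC)
cv2.imwrite('pics/p.png',np.vstack([np.hstack([e(a['frame'],0,0,512,384),e(b['frame'],220,85,120,90)]),np.hstack([e(c['frame'],305,165,120,90),e(a['frame'],180,120,160,120)])]))
```

```text
tcp proj (np.float64(258.03692861570016), np.float64(214.74998565773012))
0.060145386539948366
False [0.50472371 0.23439265 0.02833335] 0.059688247404685216 12.3083
```

View pics/p.png

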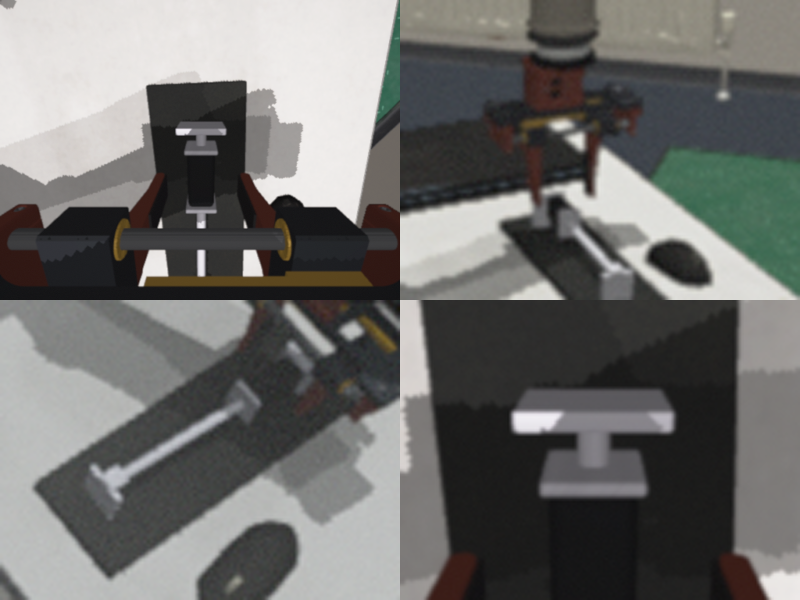

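Scene view (top right): the fingertips, near scene px (260,146) and (276,143), hang clearly above the handle, though the TCP reads z=0.028. I'll compare these with the projected tips and the apparent foot size.

Run:
```python
from h import *
w=load('wp');c=load('sp');s=load('dp');T=np.array([.5047,.2344,.0283]);n=hd(HY+np.pi/2)
print('cam',w['pose'][:3,3]-T)
for z in(0,.02,.04,.06,.08):
    print(z,[np.round(proj(c,T+n*k+[0,0,z]),1) for k in(-.045,-.03,.03,.045)])
for z in(.05,.03,.01,-.01,-.03):
    l,r=plane(w,180+112*.4,120+112*.4,z),plane(w,180+275*.4,120+112*.4,z); 
    cl,cr=plane(w,180+140*.4,120+190*.4,z+.005),plane(w,180+248*.4,120+190*.4,z+.005)
    print(z,'foot w',np.linalg.norm(l-r).round(4),((l+r)/2).round(4),'collar w',np.linalg.norm(cl-cr).round(4),((cl+cr)/2).round(4))
# triangulate foot from wp + wh1 + side
h=load('wh1'); hb=lambda x,y:(205+(x-420)/2.8,95+y/2.8)
print(tri([(w,180+193.5*.4,120+112*.4),(h,*hb(573,123))]))
print('expect foot in wp (z.05)',proj(w,np.r_[HO,.05]-hd(HY)*.043), 'saw',(257.4,162))
```

```text
cam [-0.05056814  0.06510666  0.20100752]
0 [array([258.2, 154.5]), array([261.6, 154. ]), array([275.4, 151.7]), array([278.8, 151.1])]
0.02 [array([258.1, 150. ]), array([261.6, 149.5]), array([275.4, 147.2]), array([278.8, 146.7])]
0.04 [array([258. , 145.4]), array([261.6, 144.9]), array([275.5, 142.7]), array([278.9, 142.1])]
0.06 [array([258. , 140.8]), array([261.5, 140.3]), array([275.5, 138.1]), array([279. , 137.5])]
0.08 [array([257.9, 136.1]), array([261.5, 135.6]), array([275.6, 133.4]), array([279.1, 132.9])]
0.05 foot w 0.0443 [0.4764 0.2698 0.05  ] collar w 0.0296 [0.4893 0.2536 0.055 ]
0.03 foot w 0.0492 [0.4789 0.2665 0.03  ] collar w 0.033 [0.4933 0.2484 0.035 ]
0.01 foot w 0.0542 [0.4814 0.2632 0.01  ] collar w 0.0364 [0.4974 0.2431 0.015 ]
-0.01 foot w 0.0591 [ 0.4838  0.2599 -0.01  ] collar w 0.0398 [ 0.5014  0.2379 -0.005 ]
-0.03 foot w 0.0641 [ 0.4863  0.2565 -0.03  ] collar w 0.0432 [ 0.5054  0.2326 -0.025 ]
(array([0.4782699 , 0.26743514, 0.03546483]), [array([0.1, 0. ]), array([-0.1, -0. ])])
expect foot in wp (z.05) (np.float64(257.32781108449063), np.float64(168.422053897775)) saw (257.4, 162)
```

The foot's apparent width confirms the hook height. The real fingertips sit about 35 mm above the reported TCP, which explains the miss just over the handle top. I'll check that against the shut-finger picture, then go lower with a force guard.

Run:
```python
from h import *
w=load('wg')
for z in(0,.02,.035,.05): print(z,np.round(proj(w,(.4571,-.0460,.1741+z)),1),'saw (260,224)')
print(manip.line_to((*HO,-.006),.04,until_force=8), manip.state()['tcp_pos'])
manip.set_gripper(.0,60)
s=manip.state(); print(s['grip_width'],s['tcp_pos'],s['wrist_force'],s['time'])
```

```text
0 [258.  214.7] saw (260,224)
0.02 [258.  225.1] saw (260,224)
0.035 [257.9 234.3] saw (260,224)
0.05 [257.9 245. ] saw (260,224)
False [ 0.50465018  0.23419303 -0.00577773]
0.023828990391891524 [ 0.50449385  0.23396338 -0.0059704 ] [-0.33889981  0.16396784  0.24059658] 14.1083
```

```bash
sed -i 's/z+\.014\]/z-.020]/' h.py
python3 - <<'E'
from h import *
manip.line_to((*HO,.13),.12)
s=manip.state(); print(s['grip_width'],s['wrist_force'],s['moment'])
manip.move_ptp(hook_tcp(-.045,.15),ori(PSI))
manip.line_to(hook_tcp(-.045,.066),.15)
s=manip.state(); print(s['time'],s['tcp_pos'],hook_tcp(-.045,.066),s['wrist_force'],s['grip_width'])
manip.wait(.3)
b=shot('scene','s2');c=shot('side','d2');a=shot('wrist','w2')
e=lambda i,x,y,w,h:cv2.resize(i[y:y+h,x:x+w],(400,300),interpolation=cv2.INTER_CUBIC)
cv2.imwrite('pics/i.png',np.vstack([np.hstack([e(b['frame'],190,150,100,75),e(c['frame'],180,100,120,90)]),np.hstack([e(a['frame'],0,0,512,384),e(a['frame'],200,150,120,90)])]))
for n,d in(('scene',b),('side',c)):
    print(n,'tip L/R & block top', [np.round(proj(d,np.r_[hook_tcp(-.045,0)[:2],0]+hd(PSI)*x+hd(PSI+np.pi/2)*y+[0,0,z]),1) for x,y,z in((.170,.018,.066),(.170,-.018,.066),(.172,0.018,.102),(.172,-.018,.102),(.165,0,.105))])
E
```

```text
0.02350715508959609 [-0.30564148 -0.07129009 -1.94109752] [ 0.05792624 -0.08862559 -0.02926875]
17.2 [ 0.45727456 -0.04642299  0.04640607] [ 0.45661178 -0.04729634  0.046     ] [-1.09318047 -0.47316277 -1.86143113] 0.02409334997299836
scene tip L/R & block top [array([236.9, 200.4]), array([225.1, 200.9]), array([236.4, 190.7]), array([224.4, 191.2]), array([230.3, 188.9])]
side tip L/R & block top [array([231.7, 182.3]), array([228.6, 171.7]), array([230.3, 175.8]), array([227.1, 164.9]), array([231.1, 169.1])]
```

View pics/i.png

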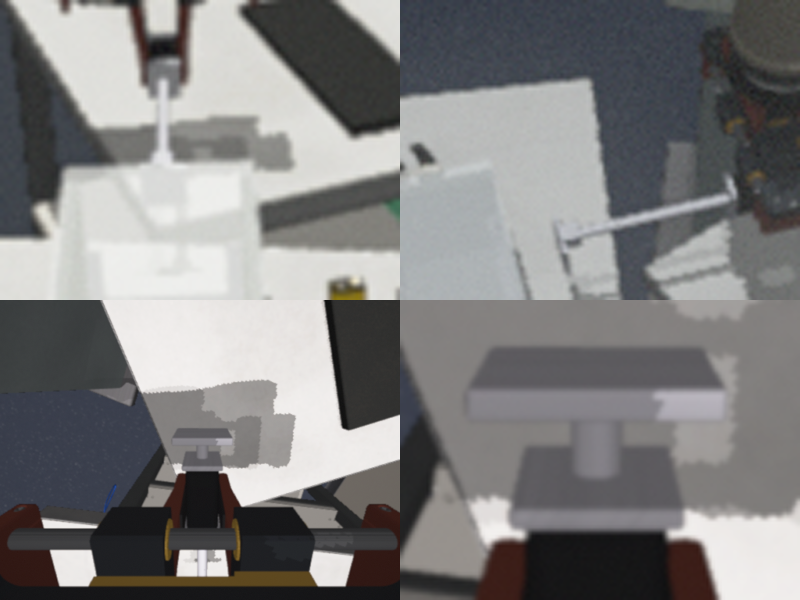

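Scene and side views put the claw at (230.8,189.3) and (228.9,169.9), against predictions of (230.3,188.9) and (228.7,170.3). They agree, so I insert, lower and start the pull.

```bash
cat >> h.py <<'E'
def pull():  # force on tool along rack depth (tote pulling back = +)
    fs=[]
    for _ in range(4):
        fs.append(manip.state()['wrist_force']); manip.wait(.02)
    return np.mean(fs,0)
def dep(): return (manip.state()['tcp_pos'][:2]-F)@hd(PSI)[:2]+.170
E
python3 - <<'E'
from h import *
z=lambda:manip.state()['tcp_pos'][2]+.020
r=manip.line_to(hook_tcp(.114,.066),.10,until_force=5); print('ins',r,dep(),z(),pull())
if not r:
    r=manip.line_to(hook_tcp(.114,.042),.06,until_force=4); print('low',r,dep(),z(),pull())
    if not r:
        b=pull(); np.save('base.npy',b)
        r=manip.line_to(hook_tcp(.085,.042),.03,until_force=8); f=pull(); print('pull',r,dep(),z(),f,(f-b)@hd(PSI))
d=shot('side','d3');c=shot('scene','s3');w=shot('wrist','w3');print(manip.state()['time'],manip.state()['grip_width'])
e=lambda i,x,y,w,h:cv2.resize(i[y:y+h,x:x+w],(400,300),interpolation=cv2.INTER_CUBIC)
cv2.imwrite('pics/j.png',np.hstack([e(d['frame'],120,140,108,81),e(c['frame'],185,180,88,66)]))
E
```

```text
ins False 0.11333201004956447 0.06605723668354442 [ 0.08513389 -0.33158694 -1.5558671 ]
low False 0.1137220275895381 0.04160895869915615 [ 0.09874946  0.09741895 -0.94514166]
pull False 0.08488007737160486 0.042020714518410315 [ 0.03744022 -0.34836664 -1.58534642] 0.3970652875809953
21.475 0.02352374584494793
```

```bash
python3 - <<'E'
from h import *
for t in('side0','dg','d3'):
    d=load(t);f=d['frame'][140:225,120:225].astype(int); m=(f[...,2]-f[...,0]>14)&(f[...,2]>120)
    m=m.astype(np.uint8); m[:, :22]=0
    n,l,st,ce=cv2.connectedComponentsWithStats(m); k=[i for i in range(1,n) if st[i,4]>15]
    print(t,[(st[i,4],(ce[i]+[120,140]).round(1),plane(d,*(ce[i]+[120,140]),.025).round(4)) for i in k])
E
python3 - <<'E'
from h import *
b=np.load('base.npy')
for x in(.075,.065,.055):
    r=manip.line_to(hook_tcp(x,.042),.03,until_force=8); f=manip.state()['wrist_force']; print(r,dep(),(f-b).round(2),((f-b)@hd(PSI)).round(2))
    if r: break
d=shot('side','d4');f=d['frame'][140:225,120:225].astype(int); m=((f[...,2]-f[...,0]>14)&(f[...,2]>120)).astype(np.uint8);m[:,:22]=0
n,l,st,ce=cv2.connectedComponentsWithStats(m); print([(st[i,4],ce[i]+[120,140]) for i in range(1,n) if st[i,4]>15])
E
```

```text
side0 []
dg []
d3 []
False 0.07429778776525094 [-0.45 -0.07 -0.83] -0.1
False 0.06439689325142489 [ 0.16  0.1  -0.75] -0.04
False 0.054415101967313265 [ 0.18 -0.41  0.21] 0.45
[]
```

Run:
```python
from h import *
d=load('d4')['frame'];o=load('side0')['frame'];c=shot('scene','s4')['frame'];w=shot('wrist','w4')['frame']
def e(i,x,y,w,h):
    i=cv2.resize(i[y:y+h,x:x+w],(400,300),interpolation=cv2.INTER_CUBIC).astype(float); lo,hi=np.percentile(i,[15,95]); return np.clip((i-lo)/(hi-lo)*255,0,255).astype(np.uint8)
cv2.imwrite('pics/k.png',np.vstack([np.hstack([e(o,128,145,88,66),e(d,128,145,88,66)]),np.hstack([e(c,195,185,68,51),e(w,160,200,200,150)])]))
```

View pics/k.png

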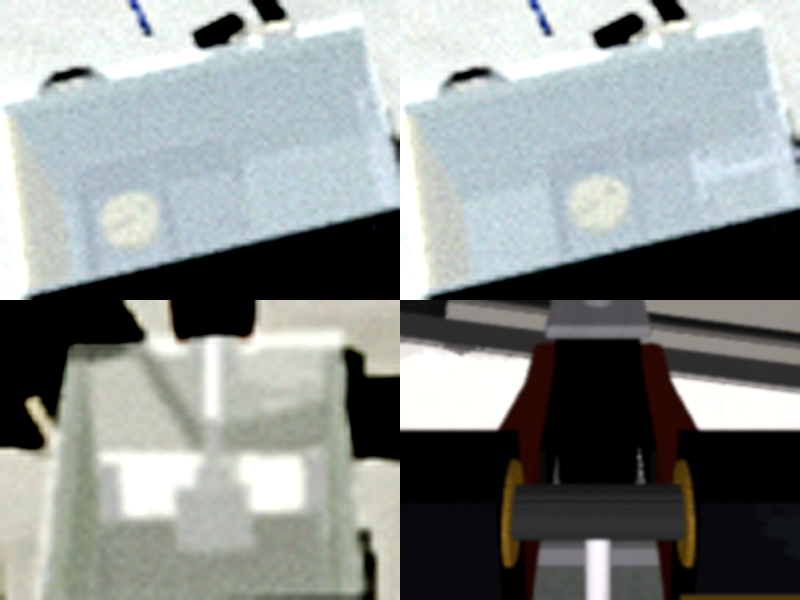

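The tote follows: the disc moved from crop x 130 to 197 (about 40 mm), with the claw at its front wall, so friction is low. Now I feel for the stops.

Run:
```python
from h import *
b=np.load('base.npy'); u=hd(PSI)
print('pre',(pull()-b)@u)
r=manip.line_to(hook_tcp(.008,.042),.012,until_force=4); s=manip.state(); print(r,dep(),((s['wrist_force']-b)@u).round(2),s['time'])
manip.wait(.2); f=pull()-b; print(f.round(2),(f@u).round(2),dep(),manip.state()['moment'])
```

```text
pre 0.0019042628647848083
True 0.01566938922065128 1.26 25.9833
[-0.29  0.09 -0.34] -0.19 0.015838072390518904 [ 0.0927887  -0.11194274 -0.00828973]
```

Run:
```python
from h import *
b=np.load('base.npy'); u=hd(PSI); x=dep(); log=[]
for i in range(16):
    x-=.0005
    manip.line_to(hook_tcp(x,.042),.01,until_force=8); f=(pull()-b)@u; log.append((round(x,4),round(dep(),4),round(f,2)))
    if f>6: break
print(log,manip.state()['time'],manip.state()['moment'].round(2),manip.state()['grip_width'])
```

```text
[(np.float64(0.0153), np.float64(0.0156), np.float64(2.12)), (np.float64(0.0148), np.float64(0.0157), np.float64(5.28)), (np.float64(0.0143), np.float64(0.0157), np.float64(6.56))] 27.2417 [-1.12 -0.52  0.07] 0.023188959378690702
```

Run:
```python
from h import *
b=np.load('base.npy'); u=hd(PSI); x=.0143; log=[]
for i in range(8):
    x-=.00025
    manip.line_to(hook_tcp(x,.042),.01,until_force=8); f=(pull()-b)@u; log.append((round(x,5),round(dep(),4),round(f,2)))
    if f>9.6: break
print(log)
h=[]
for i in range(26):
    manip.wait(.05); h.append(round((manip.state()['wrist_force']-b)@u,1))
print(h,np.mean(h),manip.state()['time'],dep(),manip.state()['moment'].round(2),pull()-b)
```

```text
[(0.01405, np.float64(0.0157), np.float64(7.28)), (0.0138, np.float64(0.0157), np.float64(7.98)), (0.01355, np.float64(0.0157), np.float64(8.62)), (0.0133, np.float64(0.0157), np.float64(9.59)), (0.01305, np.float64(0.0157), np.float64(11.04))]
[np.float64(11.1), np.float64(10.3), np.float64(10.2), np.float64(10.8), np.float64(10.1), np.float64(11.2), np.float64(10.1), np.float64(10.7), np.float64(10.4), np.float64(10.5), np.float64(9.7), np.float64(11.0), np.float64(11.0), np.float64(9.9), np.float64(9.7), np.float64(9.9), np.float64(10.6), np.float64(10.3), np.float64(10.5), np.float64(10.4), np.float64(10.6), np.float64(10.8), np.float64(10.7), np.float64(10.4), np.float64(10.3), np.float64(11.5)] 10.48846153846154 30.125 0.015731256861341636 [-1.63 -0.9   0.1 ] [ 4.41906577 -9.45952125 -4.0823513 ]
```

Held 1.3 s at 9.7–11.5 N. Now I unload, unhook and withdraw, checking forces and the hook's pose in hand.

Run:
```python
from h import *
b=np.load('base.npy'); u=hd(PSI)
manip.line_to(hook_tcp(.0155,.042),.01); print((pull()-b).round(2))
manip.line_to(hook_tcp(.024,.042),.02); print((pull()-b).round(2),dep())
r=manip.line_to(hook_tcp(.024,.067),.04,until_force=4); print(r,(pull()-b).round(2),manip.state()['tcp_pos'][2]+.02)
if not r:
    r=manip.line_to(hook_tcp(-.045,.067),.08,until_force=5); print(r,(pull()-b).round(2),dep(),manip.state()['time'],manip.state()['grip_width'])
    manip.wait(.3)
c=shot('scene','s5');d=shot('side','d5')
def e(i,x,y,w,h):
    return cv2.resize(i[y:y+h,x:x+w],(400,300),interpolation=cv2.INTER_CUBIC)
def k(i):
    lo,hi=np.percentile(i,[15,95]); return np.clip((i.astype(float)-lo)/(hi-lo)*255,0,255).astype(np.uint8)
cv2.imwrite('pics/l.png',np.vstack([np.hstack([e(c['frame'],190,150,100,75),e(d['frame'],180,100,120,90)]),np.hstack([k(e(d['frame'],140,145,88,66)),e(load('s2')['frame'],190,150,100,75)])]))
for n,A,B in(('scene',load('s2'),c),('side',load('d2'),d)):
    R=(slice(165,192),slice(222,240)) if n=='scene' else (slice(155,195),slice(222,270))
    a,bb=[cv2.cvtColor(i['frame'],6)[R].astype(np.float32) for i in(A,B)]
    print(n,cv2.phaseCorrelate(a,bb,cv2.createHanningWindow(a.shape[::-1],5)))
```

```text
[ 0.66 -3.74 -0.54]
[ 0.26 -0.3  -0.39] 0.023787302246362163
False [ 0.14 -0.05 -0.21] 0.06681341354263572
False [-0.03 -0.24  0.1 ] -0.044387328401272325 33.2167 0.02375447104573825
scene ((-0.16126737620773213, 0.4121423028084852), 0.943774945451399)
side ((0.03541234841695484, -0.10187562840548736), 0.9671343783537547)
```

View pics/l.png

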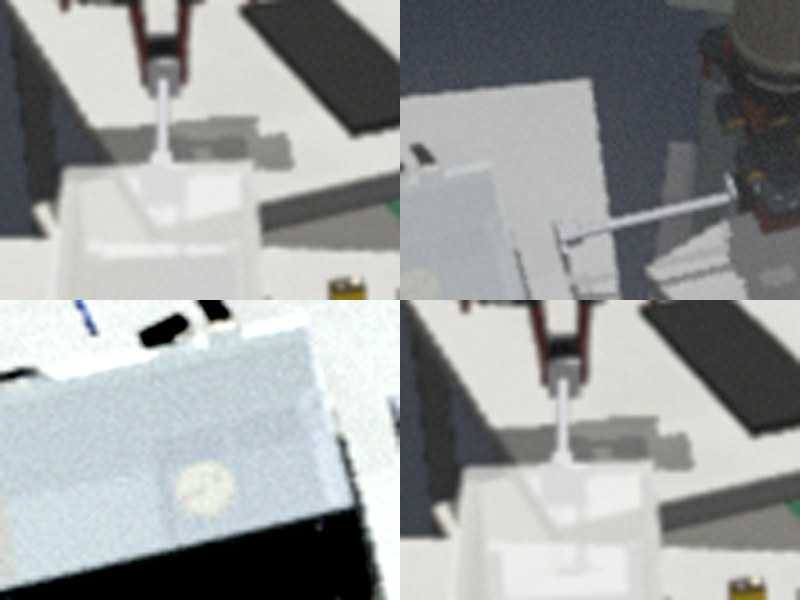

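The view shows the hook clear of the rack, sitting in the hand as before (under 0.5 px shift), and the tote at the front. Now I return the hook to the mat.

Run:
```python
from h import *
manip.line_to(hook_tcp(-.045,.15),.12)
manip.move_ptp((*HO,.10),ori(HY))
manip.line_to((*HO,.010),.1)
r=manip.line_to((*HO,-.0065),.015,until_force=4); s=manip.state(); print(r,s['tcp_pos'],s['wrist_force'],s['time'])
manip.set_gripper(.03,10); manip.set_gripper(.06)
r=manip.line_to((*HO,.12),.1,until_force=6); print(r,manip.state()['tcp_pos'],manip.state()['grip_width'])
manip.line_to((*HO,.20),.2)
manip.move_ptp((.43,-.02,.3),ori(PSI))
s=shot('side','d6');c=shot('scene','s6');print(manip.state()['time'])
A,B=load('side0'),s
for n,A,B,x,y,w,h in(('side',load('side0'),s,318,170,95,80),('scene',load('scene0'),c,255,140,38,40)):
    a,b=[cv2.cvtColor(i['frame'],6)[y:y+h,x:x+w] for i in(A,B)]
    ma,mb=[((i>110).astype(np.float32)) for i in(a,b)]
    print(n,cv2.phaseCorrelate(a.astype(np.float32),b.astype(np.float32),cv2.createHanningWindow(a.shape[::-1],5)),'changed',(cv2.absdiff(a,b)>30).sum())
# tote between unhook and now
a,b=[cv2.cvtColor(i['frame'],6)[155:205,150:205].astype(np.float32) for i in(load('d5'),s)];print('tote',cv2.phaseCorrelate(a,b,cv2.createHanningWindow((55,50),5)))
e=lambda i,x,y,w,h:cv2.resize(i[y:y+h,x:x+w],(400,300),interpolation=cv2.INTER_CUBIC)
cv2.imwrite('pics/m.png',np.vstack([np.hstack([e(s['frame'],305,165,120,90),e(load('side0')['frame'],305,165,120,90)]),np.hstack([e(c['frame'],240,135,88,66),e(s['frame'],120,140,108,81)])]))
```

```text
True [ 0.50434607  0.23394211 -0.00598599] [-0.14847331 -0.0133665   6.16055455] 37.6167
False [0.50413611 0.23368331 0.11934411] 0.06048362499073227
41.7833
side ((0.282572565590705, 0.10059337035859528), 1.0252727211763462) changed 592
scene ((0.019275623007192877, -0.031743814410795324), 0.964000574350357) changed 58
tote ((0.07422659111573182, -0.06173355794408053), 1.0067646789550782)
```

```bash
python3 -c "
from h import *
s=manip.state();print(s['wrist_force'],s['grip_width'],s['time']);print(manip.close_job())"
```

```text
[ 0.32518464 -0.47988691 -0.15087306] 0.05990708507479001 41.7833
the job is handed in; nothing more can be done
None
```

I did the whole job as asked and handed it in at 41.8 s of robot time. The hook dragged the tote up against a hard stop, held it there, and is back on its mat. I inferred that the tote is square against both stops; I did not see it.

- **First grasp:** it missed. The fingertips were about 35 mm above the reported TCP, so the fingers shut just over the handle without moving the hook. Views differed on that offset: the scene view gave about 35 mm, the wrist view about 20 mm. I lowered 34 mm under a force guard and gripped the handle at 23.8 mm.
- **Pull and stops:** the tote slid with almost no friction. With the claw's pulling face 15.7 mm in from the shelf front, the tote met a hard stop. The hook did not move further as the pull rose. That puts the tote front about 12 mm in, the lowest value the stops allow.
- **Holding:** the pull averaged 10.5 N over 1.3 s, and every sample lay between 9.7 and 11.5 N. A downward force of about 4 N on the tool also showed during the hold and went away on release.
- **Squareness:** I rely on the central pull and the rigid contact.
- **Unhooking and return:** forces stayed near zero while unhooking. I did not compare the tote's position just before and after. From then until the end it moved less than 0.1 px. The hook matches its first pose within 0.03 px in the scene view and 0.3 px in the side view. Some other pixels there changed, probably shadows, and I could not check by eye because the picture limit was used up.

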